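# Free the muddler from the draining tray

### The arm

A 7-joint arm with a two-finger parallel gripper is mounted at the origin on the work surface. World frame = base frame: x ahead of the robot, y to its left, z up, the work surface at z = 0. Lengths are in m, angles in rad, forces in N, time in s.
With the tool pointing down it reaches from about 0.4 to 0.85 m from the base axis. Payload 10.4 kg.
Tool frame: the origin (TCP) lies at the very end of the fingers, on their centre line; the grasp point (between the pads) lies 19 mm behind it (r.pinch_z is the distance from the TCP to the grasp point, in m); z points along the fingers, y is the line along which they close (so a half turn about z gives the same grasp; the last joint's range is limited). The gripper opens to 87 mm and grips with 3 to 60 N. Pads are 19 mm wide; open, the fingers measure 117 mm over their backs; the gripper's body (75 mm by 190 mm) begins 51 mm behind the grasp point.
Start: joints at [1.218, 0.332, -0.065, 1.46, 0.022, 1.35, -0.088], TCP at [0.202, -0.591, 0.223] pointing down, gripper open.
Joint ranges: [-2.6, 2.6], [-0.5, 2.12], [-1.47, 1.34], [0.16, 2.42], [-1.27, 4.41], [0.06, 2.06], [-2.6, 2.6]. Speed limits (rad/s): [2.22, 2.22, 2.79, 2.79, 3.14, 3.14, 3.14].

### API

Orientations are given as a unit quaternion [x, y, z, w].
In Python, from bench import sensors, vision, r gives the robot as it stands.
- The arm moves only by the shell command python3 -m crank 'ROWS' [OPENING] [FORCE]. ROWS is JSON, a list of rows, each a list of 2 entries, a list of its own where there are three numbers: the shift along the tool's x, y, z normalised to -1 to 1, where 1 is 3 cm, then the turn about the tool's z normalised to -1 to 1, where 1 is 8 degrees. A call has 1 to 12 rows; each row shifts and turns the commanded pose from where the row before left it, along the tool's axes as they then stand; what a row does not reach is not made up. A row lasts 1/8 s, in which the tool goes at most 62.5 mm and 10.7 degrees, less where a joint would pass 70% of its speed; a pose out of reach is approached as far as the arm can. A call with a number of a shift or a turn outside -1 to 1 is refused whole. A call with a gripper value outside its range is refused whole. OPENING is the opening, from 0 (shut) to 1 (fully open), set as the call begins (- or left out, the last holds). The fingers move at their own pace and stop on an object; FORCE is the grip in N (left out, the last holds). Time passes only in rows, so rows that do not move let the fingers close. It gives the time, the measured TCP pose, the force, the opening and the grip force at its end, in the units of the state.
- sensors.read_state(): the state, without advancing time (a new reading comes with each control period).
- vision.camera(name): name is "scene" or "top"; returns the picture (480x640x3 uint8, red, green, blue); there is no depth.
- vision.camera_model(name): a dict with "vertical_fov" (degrees; the focal length in pixels is half the picture's height over the tangent of half this angle, whatever the lens; pixels are square), "cx", "cy" (the principal point, pixels), "dist" ([k1, k2, p1, p2, k3] as OpenCV has them; the pictures are not rectified), "camera_from_world" (4x4, takes a point from world to camera coordinates). Camera axes: x right, y down, z forward; pixel columns grow to the right and rows downward; lengths in m; the calibration is good to about 2 mm. A picture is of the moment at which its call begins. camera_model takes no time and is no camera call.
- r.close_job(): hands the job in; it is judged then, once.
The state is a dict: "time": time; "joint_positions": joint angles; "joint_vel": joint speeds; "joint_torque": joint torques, N m; "ee_pos": TCP position; "eef_rot": TCP orientation; "ft_force": force on the tool from outside, world axes, zero at the start; "torque": the same for the moment, N m; "width": finger opening in m; "grip_force": force on a finger pad.
Only numpy, scipy, OpenCV 4.12 (cv2) and the standard library are available. Lean on these libraries where they do the work, as an engineer would, in place of code of your own. Each camera call takes 0.05 s, during which the arm holds its last target. There are 200 camera calls.

### The job

The wooden muddler lies in the steel draining tray with both ends caught under the tray's end ledges, and under one ledge, out of sight, a stop block leaves too little depth. Feel gently which way it slides in far enough for its other end to come free, tilt it and draw it out diagonally, free end first, through the opening between the ledges. Finish still holding it in the gripper, motionless and touching nothing else, with all of it at least 5 cm above the ledges, and leave the glass, bottle, cups, tamper and coasters where they stand.

Things in the scene. Friction and masses are not known exactly. Their poses are not given: they have to be found in the camera images.
- tray: Fixed open steel draining tray, outside 164 (x) x 374 (y) x 70 mm high; origin under its centre at table height, y along its length, z up. Floor 4 mm thick; inside 160 mm wide and 370 mm long (y -185 to 185). A fixed ledge covers each end; beside the opening between them the long side walls are 40 mm high, 2 mm thick.
- tray_ledge_a (a point): Middle of the top of the ledge at the tray's +y end, 143 mm from the tray's centre. It covers y = 100 to 185 over the full width, underside 66 mm and top 70 mm above the table, closed at its sides. Out of sight under one of the two ledges (either, differs each time) a fixed block fills the rear 40 mm: a part slides 45 mm in under that ledge, 85 mm in under the other.
- tray_ledge_b (a point): Middle of the top of the like ledge at the tray's -y end (y = -185 to -100), same sizes. The opening between the ledges is 200 mm long and 160 mm wide.
- muddler_mid (a point): Middle of the dark wooden muddler, a straight square bar 260 mm long, 0.11 to 0.18 kg, on its axis; it lies flat on the tray's floor, roughly lengthwise, this point 18 mm above the table. y runs along the bar, z up as it lies. Shaft 22 x 22 mm; the head (y -130 to -75) and end knob (y 105 to 130) are 28 x 28 mm square. Balanced near this point.
- muddler_head (a point): Centre of the end face of the muddler's head, 130 mm from the middle towards -y of the bar.
- muddler_knob (a point): Centre of the end face of the muddler's knob end, 130 mm from the middle towards +y of the bar.
- muddler: The muddler as a whole; same point and axes as point muddler_mid.
- tumbler: Bystander: glass tumbler, 78 mm across, 95 mm high, beyond the tray; origin under its centre.
- bottle: Bystander: glass bottle, 68 mm across, 210 mm high, beyond the tray; origin under its centre.
- tamper: Bystander: steel coffee tamper, 54 mm across, 74 mm high, on the robot's side of the tray; origin under its centre.
- coasters: Bystander: round cork coasters, 68 mm across, 12 mm thick in all, lying loose on the ledge at the tray's +y end; origin under their centre.
- pitcher: Bystander: steel milk pitcher with a handle, 84 mm across, 100 mm high, to the left; origin under its centre.
- espresso_cup: Bystander: white espresso cup, 62 mm across, 55 mm high, to the right; origin under its centre.

How it is judged:
On the way:
1. the muddler stands tilted in the opening: one end out above the ledges, the other still below their underside (((height (world z) of muddler_head above 0.085 m and height (world z) of muddler_knob below 0.066 m) or (height (world z) of muddler_knob above 0.085 m and height (world z) of muddler_head below 0.066 m))), for 0.05 s.
At the end, for the whole second after the job is handed in: The fingers hold the muddler (over 2 N) with the centres of both end faces more than 115 mm above the table (45 mm above the ledges), at rest (under 30 mm/s and 0.2 rad/s), and neither the tray nor any bystander touches it (height (world z) of each of muddler_head, muddler_knob above 0.115 m and contact force between the fingers and muddler above 2 N and contact force between muddler and tray below 0.1 N and contact force between muddler and tumbler below 0.1 N and contact force between muddler and bottle below 0.1 N and contact force between muddler and tamper below 0.1 N and contact force between muddler and coasters below 0.1 N and contact force between muddler and pitcher below 0.1 N and contact force between muddler and espresso_cup below 0.1 N and linear speed of muddler below 0.03 m/s and angular speed of muddler below 0.2 rad/s); the arm keeps its last pose, push and grip.
It fails at once if a bystander is pushed more than 25 mm away or tipped over (distance of any of tumbler, bottle, tamper, coasters, pitcher, espresso_cup from where it was at the start of the episode above 0.025 m or angle between any of tumbler, bottle, tamper, coasters, pitcher, espresso_cup's own z axis and vertical above 0.5 rad).
It fails at once if the muddler is forced against the tray or the stop block (over 60 N) (contact force between muddler and tray above 60 N or contact force between muddler and stop above 60 N).
It also fails if it takes over 42 s, if anything falls off the work surface, if the arm or the gripper's body presses on something with over 40 N, if the wrist force passes 120 N, or if a joint passes its speed limit or range.

## Working session

There is one attempt and no reset: what is moved stays moved. The work goes in short steps, Python scripts to look and compute and a shell command to move; the robot and the scene stay as the last step left them, time stands still between calls to the robot, and variables do not carry over. Pictures are saved under pics/ and viewed, at most 10 in all, crops included, and the job is handed in when it is done.

```bash
ls; mkdir -p pics; python3 - <<'E'
from bench import sensors, vision, r
import cv2
for n in("scene","top"):
    cv2.imwrite(f"pics/{n}0.png",vision.camera(n)[:,:,::-1])
    m=vision.camera_model(n);print(n,m)
print(sensors.read_state())
E
```

```text
pics
scene {'vertical_fov': 51.54577633491051, 'cx': 315.87857927482537, 'cy': 241.48507990360093, 'dist': array([-0.00390345,  0.        ,  0.        ,  0.        ,  0.        ]), 'camera_from_world': array([[ 0.88198093,  0.47123777,  0.00667907, -0.52589042],
       [ 0.38725364, -0.71657146, -0.58013788, -0.19714304],
       [-0.26859685,  0.51425704, -0.8144909 ,  1.40635584],
       [ 0.        ,  0.        ,  0.        ,  1.        ]])}
top {'vertical_fov': 50.67050488871962, 'cx': 309.4948802619394, 'cy': 241.57237878778903, 'dist': array([-0.11730954,  0.        ,  0.        ,  0.        ,  0.        ]), 'camera_from_world': array([[ 0.00194933, -0.99983644, -0.01798052,  0.00650338],
       [-0.98352905,  0.00133289, -0.18074523,  0.60425879],
       [ 0.18073964,  0.0180367 , -0.98336558,  1.32161889],
       [ 0.        ,  0.        ,  0.        ,  1.        ]])}
{'time': 0.1, 'joint_positions': array([ 1.21838971,  0.33281132, -0.06474474,  1.46085865,  0.0216396 ,
        1.34989131, -0.0885053 ]), 'joint_vel': array([ 1.53280741e-03,  2.68685376e-05,  1.14039783e-03, -2.48743059e-03,
       -2.91341131e-04,  3.45900832e-04,  7.87611260e-04]), 'joint_torque': array([ 4.07109010e-04, -6.24547720e+01,  2.39493133e-02, -3.90721178e+01,
       -6.15652604e-02,  3.64597072e-02,  8.72473788e-05]), 'ee_pos': array([ 0.20231026, -0.59098599,  0.22183134]), 'eef_rot': array([ 9.86428703e-01,  1.64188948e-01, -1.44164285e-04, -6.19161605e-04]), 'ft_force': array([-0.22506456,  0.61569274,  0.2994052 ]), 'torque': array([-0.02457627, -0.06037628, -0.01096868]), 'grip_force': 0.0, 'width': 0.0867724349936673}
```

View pics/top0.png

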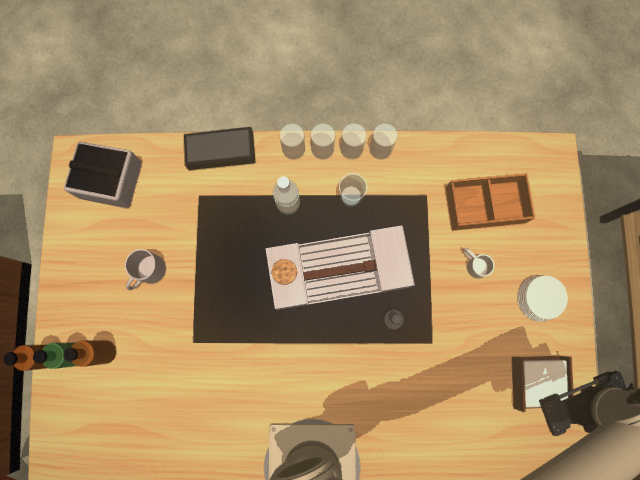

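View pics/scene0.png

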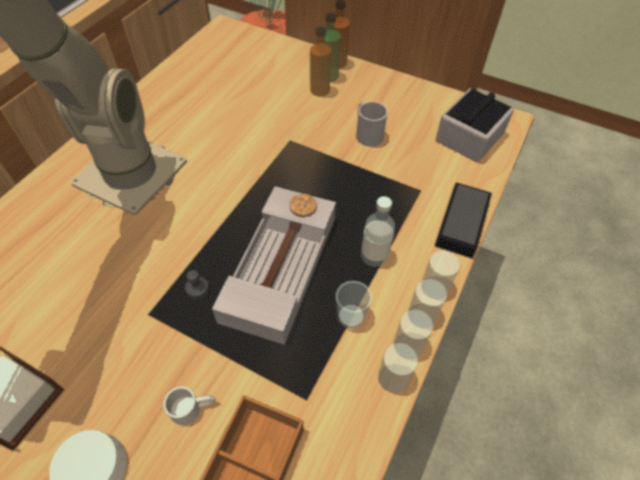

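The top view shows the tray near (340,267), with the coasters on the left (+y) ledge at (284,271). The head is at (370,267), towards the right ledge, and the shaft runs left to about (303,272). The tamper is at (394,319). I'll measure these next.

```bash
cat > h.py <<'E'
import numpy as np, cv2
from bench import vision
def cast(n,pts,z):
    m=vision.camera_model(n);f=240/np.tan(np.radians(m["vertical_fov"]/2))
    K=np.array([[f,0,m["cx"]],[0,f,m["cy"]],[0,0,1]])
    u=cv2.undistortPoints(np.array(pts,float).reshape(-1,1,2),K,m["dist"]).reshape(-1,2)
    T=m["camera_from_world"];R=T[:3,:3];c=-R.T@T[:3,3]
    d=np.c_[u,np.ones(len(u))]@R
    return c+d*((z-c[2])/d[:,2])[:,None]
E
python3 - <<'E'
import cv2,numpy as np
from h import cast
a=cv2.imread("pics/top0.png")
c=a[215:335,255:425]
cv2.imwrite("pics/crop0.png",cv2.resize(c,None,fx=4.6,fy=4.6,interpolation=cv2.INTER_CUBIC))
hsv=cv2.cvtColor(a,cv2.COLOR_BGR2HSV)
m=np.zeros(a.shape[:2],np.uint8);m[215:335,300:380]=1
b=((hsv[...,0]<15)|(hsv[...,0]>172))&(hsv[...,1]>70)&(hsv[...,2]<130)&(m>0)
b=b.astype(np.uint8)*255
n,l,s,ce=cv2.connectedComponentsWithStats(b);i=1+s[1:,4].argmax();print(s[i],ce[i])
ys,xs=np.where(l==i);
for x in range(xs.min(),xs.max()+1,4):print(x,ys[xs==x].min(),ys[xs==x].max(),end='; ')
print()
k=(l==i)
sx=(xs>306)&(xs<358);p=np.c_[xs,ys][sx]
w=cast("top",p,0.029)
vx,vy,x0,y0=cv2.fitLine(w[:,:2].astype(np.float32),cv2.DIST_L2,0,.01,.01).ravel();print("shaft dir",vx,vy,np.degrees(np.arctan2(vy,vx)),x0,y0)
# ledges
led=((hsv[...,1]<60)&(hsv[...,2]>150)).astype(np.uint8);print(np.mean(a[235:285,385:400],(0,1)))
print("ledge a",cast("top",[(267,248),(298,243),(305,303),(274,308)],.07).round(3))
print("ledge b",cast("top",[(369,231),(404,226),(413,284),(379,290)],.07).round(3))
E
```

```text
[303 260  74  21 628] [340.85987261 270.09076433]
303 273 273; 307 272 279; 311 271 278; 315 270 278; 319 270 277; 323 269 277; 327 269 276; 331 268 275; 335 267 275; 339 267 274; 343 266 273; 347 265 273; 351 265 272; 355 264 272; 359 264 271; 363 263 270; 367 261 271; 371 260 270; 375 262 270; 
shaft dir 0.15921186 -0.9872444 -80.838844 0.52573115 -0.05461453
[180.20266667 197.29466667 220.8       ]
ledge a [[0.584 0.121 0.07 ]
 [0.598 0.037 0.07 ]
 [0.437 0.018 0.07 ]
 [0.424 0.1   0.07 ]]
ledge b [[ 0.63  -0.154  0.07 ]
 [ 0.644 -0.249  0.07 ]
 [ 0.487 -0.268  0.07 ]
 [ 0.471 -0.177  0.07 ]]
```

View pics/crop0.png

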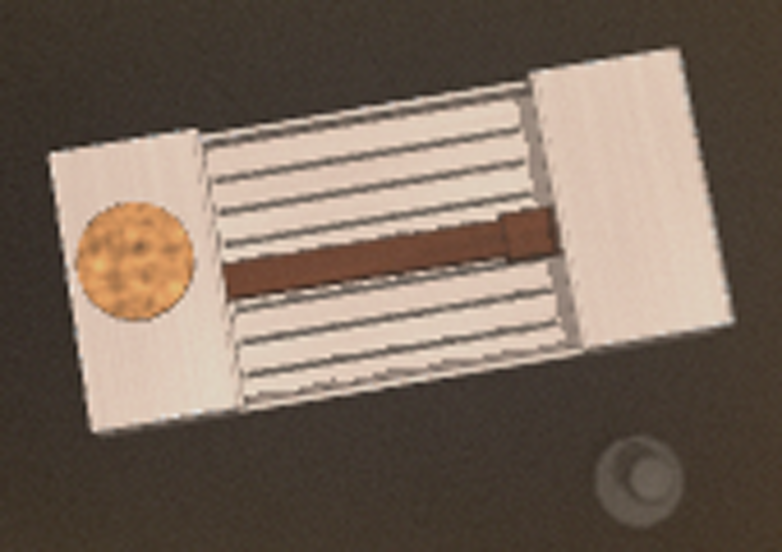

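The enlarged crop gives the ledge corners, the head shoulder at (503,238) and the end of the visible shaft at (228,281). I'll work out the tray frame and the clearances.

```bash
cat >> h.py <<'E'
from scipy.spatial.transform import Rotation as Ro
E
python3 - <<'E'
from h import *
from bench import sensors
C=lambda p:[(255+x/4.6-.4,215+y/4.6-.4) for x,y in p]
A=cast("top",C([(50,153),(197,129),(243,408),(95,432)]),.07)
B=cast("top",C([(527,72),(680,47),(733,322),(580,352)]),.07)
print(A.round(3),B.round(3))
print([np.linalg.norm(A[i]-A[j]).round(3) for i,j in((0,1),(1,2),(3,2),(0,3))],[np.linalg.norm(B[i]-B[j]).round(3) for i,j in((0,1),(1,2),(3,2),(0,3))])
ca,cb=A.mean(0),B.mean(0);o=(ca+cb)/2;y=(ca-cb)[:2];L=np.hypot(*y);y/=L;x=np.array([y[1],-y[0]])
print("tray o",o,"dist ledges(.285)",L,"yaw y-axis",np.degrees(np.arctan2(y[1],y[0])))
tf=lambda w:np.c_[(w[:,:2]-o[:2])@x,(w[:,:2]-o[:2])@y].round(4)
sh=cast("top",C([(503,238)]),.030);print("shoulder",sh,tf(sh))
s=cast("top",C([(228,264),(228,299),(490,221),(495,259)]),.029);print("shaft pts",tf(s),s.round(3))
q=sh[0,:2];t=(s[2:,:2].mean(0)-s[:2,:2].mean(0));t/=np.hypot(*t);print("bar dir to head",t,"mid",q-t*.075,tf((q-t*.075)[None]))
print("bottle top",cast("top",[(283,182)],.21),"tumbler rim",cast("top",[(352,187)],.095),"tamper top",cast("top",[(396,320)],.074),"coaster",tf(cast("top",C([(134,261)]),.082)))
b=cast("scene",[(384,203)],.21);print("bottle scene",b)
st=sensors.read_state();R=Ro.from_quat(st["eef_rot"]).as_matrix();print(R.round(3))
np.savez("g.npz",o=o[:2],x=x,y=y,t=t,mid=q-t*.075)
E
```

```text
[[0.585 0.125 0.07 ]
 [0.599 0.039 0.07 ]
 [0.436 0.012 0.07 ]
 [0.422 0.096 0.07 ]] [[ 0.632 -0.154  0.07 ]
 [ 0.647 -0.245  0.07 ]
 [ 0.485 -0.271  0.07 ]
 [ 0.468 -0.182  0.07 ]]
[np.float64(0.087), np.float64(0.165), np.float64(0.086), np.float64(0.164)] [np.float64(0.092), np.float64(0.164), np.float64(0.09), np.float64(0.166)]
tray o [ 0.53437435 -0.07257229  0.07      ] dist ledges(.285) 0.2848199180546111 yaw y-axis 99.65201186745875
shoulder [[ 0.53965426 -0.14225301  0.03      ]] [[-0.0065 -0.0696]]
shaft pts [[ 0.0059  0.0945]
 [-0.0148  0.098 ]
 [ 0.005  -0.0639]
 [-0.0179 -0.0627]] [[ 0.524  0.022  0.029]
 [ 0.503  0.022  0.029]
 [ 0.55  -0.135  0.029]
 [ 0.527 -0.137  0.029]]
bar dir to head [ 0.15503951 -0.98790827] mid [ 0.5280263  -0.06815989] [[-0.0055  0.0054]]
bottle top [[0.7252245  0.06947956 0.21      ]] tumbler rim [[ 0.74608427 -0.10814737  0.095     ]] tamper top [[ 0.39219006 -0.22005783  0.074     ]] coaster [[0.01  0.147]]
bottle scene [[0.72727963 0.0638296  0.21      ]]
[[ 0.946  0.324 -0.   ]
 [ 0.324 -0.946  0.001]
 [-0.    -0.001 -1.   ]]
```

The tray checks out: ledge spacing is 285 mm and the ledges are about 87 × 165 mm. The bar middle is at tray (-5, +5) mm. I'll move above it with a turn of -80°.

```bash
python3 -m crank '[[[1,-0.81,0],0],[[1,-0.81,0],0],[[1,-0.81,0],0],[[1,-0.81,0],0],[[1,-0.81,0],0],[[1,-0.81,0],0],[[1,-0.81,0],0],[[1,-0.81,0],0],[[1,-0.81,0],0],[[1,-0.81,0],0],[[1,-0.81,0],0],[[1,-0.81,0],0]]' 1
python3 -m crank '[[[1,-0.81,0],0],[[1,-0.81,0],0],[[1,-0.81,0],0],[[0.9,-0.8,0],0],[[0,0,0],-1],[[0,0,0],-1],[[0,0,0],-1],[[0,0,0],-1],[[0,0,0],-1],[[0,0,0],-1],[[0,0,0],-1],[[0,0,0],-1]]'
python3 -m crank '[[[0,0,0],-1],[[0,0,0],-1],[[0,0,0],0],[[0,0,0],0]]'
cat >> h.py <<'E'
g=np.load("g.npz")
def where(s,tgt=None):
    R=Ro.from_quat(s["eef_rot"]).as_matrix();p=s["ee_pos"]
    d=p[:2]-g["o"]
    print("t",round(s["time"],2),"tcp",p.round(4),"tray",(d@g["x"]).round(4),(d@g["y"]).round(4),"yaw",np.degrees(np.arctan2(R[1,0],R[0,0])).round(2),"tilt",R[:,2].round(3))
    f=s["ft_force"];print("force trayx,y,z",(f[:2]@g["x"]).round(2),(f[:2]@g["y"]).round(2),f[2].round(2),"w",round(s["width"],4),"grip",round(s["grip_force"],1))
    if tgt is not None:print("rows total (units of 30mm) tool xyz",(R.T@(np.array(tgt)-p)/.03).round(3))
E
python3 - <<'E'
from h import *
from bench import sensors
where(sensors.read_state(),[*g["mid"],.010]);print(np.degrees(np.arctan2(*-g["t"][::-1])))
E
```

```text
time: 1.6
ee_pos: [0.4489, -0.1977, 0.2224]
eef_rot: [0.986, 0.164, -0.0, -0.0]
ft_force: [0.6, -0.5, -0.4]
width: 0.0868
grip_force: 0.0
time: 3.1
ee_pos: [0.5277, -0.0693, 0.2222]
eef_rot: [0.748, 0.664, -0.0, -0.0]
ft_force: [-0.6, 0.4, -0.4]
width: 0.0868
grip_force: 0.0
time: 3.6
ee_pos: [0.5278, -0.0693, 0.2224]
eef_rot: [0.651, 0.759, -0.0, -0.0]
ft_force: [-1.0, -0.1, 0.2]
width: 0.0871
grip_force: 0.0
t 3.6 tcp [ 0.5278 -0.0693  0.2224] tray -0.0059 0.0043 yaw 98.71 tilt [-0. -0. -1.]
force trayx,y,z -1.03 0.08 0.18 w 0.0871 grip 0.0
rows total (units of 30mm) tool xyz [0.037 0.015 7.08 ]
98.91908766611022
```

```bash
python3 -m crank '[[[0,0,1],0],[[0,0,1],0],[[0,0,1],0],[[0,0,1],0],[[0,0,1],0],[[0,0,0.8],0],[[0,0,0.5],0],[[0,0,0.4],0],[[0,0,0.3],0],[[0,0,0],0]]' 1
python3 -m crank '[[[0,0,0],0],[[0,0,0],0],[[0,0,0],0],[[0,0,0],0],[[0,0,0],0],[[0,0,0],0]]' 0 20
python3 - <<'E'
from h import *
from bench import sensors
where(sensors.read_state())
E
```

```text
time: 4.85
ee_pos: [0.5278, -0.0693, 0.0123]
eef_rot: [0.65, 0.76, -0.0, -0.0]
ft_force: [0.2, 0.5, 1.3]
width: 0.0869
grip_force: 0.0
time: 5.6
ee_pos: [0.5279, -0.0693, 0.0126]
eef_rot: [0.65, 0.76, -0.0, 0.0]
ft_force: [-1.4, 0.1, 0.7]
width: 0.0348
grip_force: 0.0
t 5.6 tcp [ 0.5279 -0.0693  0.0126] tray -0.0058 0.0043 yaw 98.9 tilt [ 0. -0. -1.]
force trayx,y,z -1.32 0.31 0.74 w 0.0348 grip 0.0
```

```bash
python3 -m crank '[[[0,0,0],0],[[0,0,0],0],[[0,0,0],0],[[0,0,0],0]]' 0 20
python3 -m crank '[[[0.1,0,0],0],[[0.1,0,0],0],[[0,0,0],0]]'
python3 -m crank '[[[0.1,0,0],0],[[0.05,0,0],0],[[0,0,0],0]]'
python3 -m crank '[[[0.05,0,0],0],[[0.05,0,0],0],[[0,0,0],0]]'
```

```text
time: 6.1
ee_pos: [0.5279, -0.0693, 0.0125]
eef_rot: [0.65, 0.76, -0.0, 0.0]
ft_force: [-0.4, 0.2, 0.2]
width: 0.0217
grip_force: 20.0
time: 6.48
ee_pos: [0.5269, -0.0627, 0.0125]
eef_rot: [0.65, 0.76, 0.0, -0.0]
ft_force: [-0.3, 1.7, 0.1]
width: 0.022
grip_force: 20.0
time: 6.85
ee_pos: [0.5262, -0.0586, 0.0125]
eef_rot: [0.65, 0.76, 0.0, -0.0]
ft_force: [-0.4, -0.1, 0.5]
width: 0.0218
grip_force: 20.0
time: 7.22
ee_pos: [0.5258, -0.0557, 0.0126]
eef_rot: [0.65, 0.76, 0.0, -0.0]
ft_force: [-0.5, -0.2, -0.1]
width: 0.0218
grip_force: 20.0
```

```bash
python3 -m crank '[[[0.1,0,0],0],[[0,0,0],0]]'
python3 -m crank '[[[0.1,0,0],0],[[0,0,0],0]]'
python3 -m crank '[[[0.1,0,0],0],[[0,0,0],0]]'
python3 -m crank '[[[0.1,0,0],0],[[0,0,0],0]]' | head -4
```

```text
time: 7.48
ee_pos: [0.5253, -0.0525, 0.0126]
eef_rot: [0.65, 0.76, 0.0, -0.0]
ft_force: [-0.2, 1.0, -0.9]
width: 0.0219
grip_force: 20.0
time: 7.72
ee_pos: [0.5248, -0.0496, 0.0125]
eef_rot: [0.65, 0.76, 0.0, -0.0]
ft_force: [-1.1, 0.4, -0.4]
width: 0.0219
grip_force: 20.0
time: 7.98
ee_pos: [0.5244, -0.0467, 0.0125]
eef_rot: [0.65, 0.76, 0.0, -0.0]
ft_force: [0.3, 0.2, -0.3]
width: 0.0217
grip_force: 20.0
time: 8.22
ee_pos: [0.5239, -0.0437, 0.0125]
eef_rot: [0.65, 0.76, 0.0, -0.0]
ft_force: [-1.2, 0.8, -1.1]
```

```bash
python3 -m crank '[[[0.1,0,0],0],[[0.1,0,0],0],[[0,0,0],0]]' | sed -n '2p;4p'
python3 -m crank '[[[0.1,0,0],0],[[0.1,0,0],0],[[0,0,0],0]]'| sed -n '2p;4p'
python3 -m crank '[[[0.1,0,0],0],[[0,0,0],0]]'| sed -n '2p;4p'
python3 - <<'E'
from h import *
from bench import sensors
a=vision.camera("top")[:,:,::-1]
cv2.imwrite("pics/crop1.png",cv2.resize(a[215:335,255:425],None,fx=4.6,fy=4.6,interpolation=cv2.INTER_CUBIC))
where(sensors.read_state())
E
```

```text
ee_pos: [0.523, -0.0377, 0.0125]
ft_force: [0.4, 0.4, -0.5]
ee_pos: [0.5221, -0.0318, 0.0126]
ft_force: [0.7, -0.2, -0.9]
ee_pos: [0.5216, -0.029, 0.0125]
ft_force: [-1.0, -0.1, -1.3]
t 9.28 tcp [ 0.5216 -0.0291  0.0125] tray -0.0053 0.045 yaw 98.91 tilt [-0.  0. -1.]
force trayx,y,z -0.09 0.45 -0.83 w 0.0219 grip 20.0
```

View pics/crop1.png

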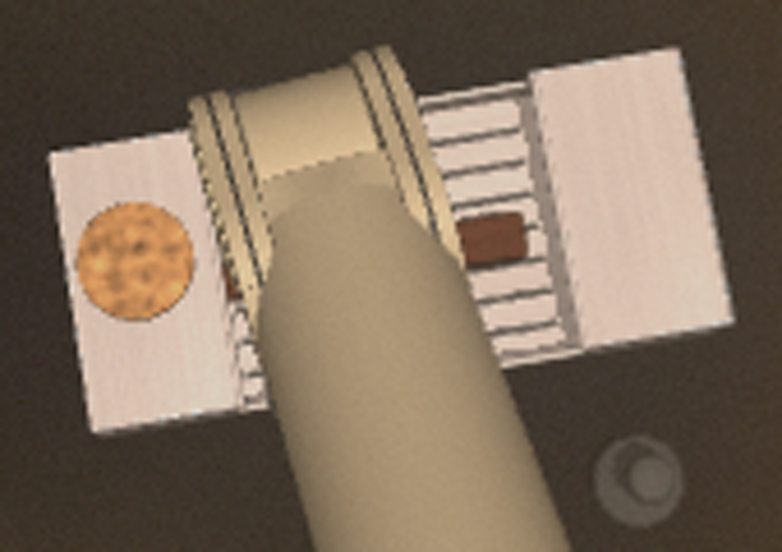

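The picture shows the head's end face free of the right ledge: (526,236) against the ledge edge at (555,235). Ledge A is therefore the deep side. I'll release, go back about 93 mm towards the head and regrasp lightly.

```bash
python3 -m crank '[[[0,0,0],0],[[0,0,0],0],[[0,0,0],0],[[0,0,0],0],[[-0.3,0,0],0],[[-0.7,0,0],0],[[-0.7,0,0],0],[[-0.7,0,0],0],[[-0.5,0,0],0],[[-0.2,0,0.08],0],[[0,0,0.07],0],[[0,0,0],0]]' 0.7
python3 -m crank '[[[0,0,0],0],[[0,0,0],0],[[0,0,0],0],[[0,0,0],0],[[0,0,0],0],[[0,0,0],0],[[0,0,0],0]]' 0 6
python3 - <<'E'
from h import *
from bench import sensors
where(sensors.read_state())
E
```

```text
time: 10.78
ee_pos: [0.5358, -0.1202, 0.0078]
eef_rot: [0.65, 0.76, 0.0, -0.0]
ft_force: [0.5, 0.5, 0.0]
width: 0.0606
grip_force: 0.0
time: 11.65
ee_pos: [0.5361, -0.1212, 0.0081]
eef_rot: [0.65, 0.76, -0.0, 0.0]
ft_force: [-0.5, -0.2, 0.5]
width: 0.0281
grip_force: 6.0
t 11.65 tcp [ 0.5361 -0.1212  0.0081] tray -0.0065 -0.0482 yaw 98.9 tilt [ 0. -0. -1.]
force trayx,y,z -0.57 -0.11 0.54 w 0.0281 grip 6.0
```

```bash
python3 -m crank '[[[0,0,-0.3],0],[[0,0,-0.3],0],[[0,0,-0.3],0],[[0,0,-0.3],0],[[0,0,0],0]]' | sed -n '2p;4,6p'
python3 - <<'E'
from h import *
from bench import sensors
where(sensors.read_state())
a=vision.camera("scene")[:,:,::-1]
cv2.imwrite("pics/s1.png",cv2.resize(a[160:360,180:380],None,fx=3,fy=3,interpolation=cv2.INTER_CUBIC))
E
```

```text
ee_pos: [0.5366, -0.1214, 0.045]
ft_force: [1.1, -0.9, -0.9]
width: 0.028
grip_force: 6.0
t 12.28 tcp [ 0.5366 -0.1214  0.045 ] tray -0.006 -0.0485 yaw 98.89 tilt [ 0.002 -0.001 -1.   ]
force trayx,y,z 0.92 -1.11 -0.91 w 0.028 grip 6.0
```

View pics/s1.png

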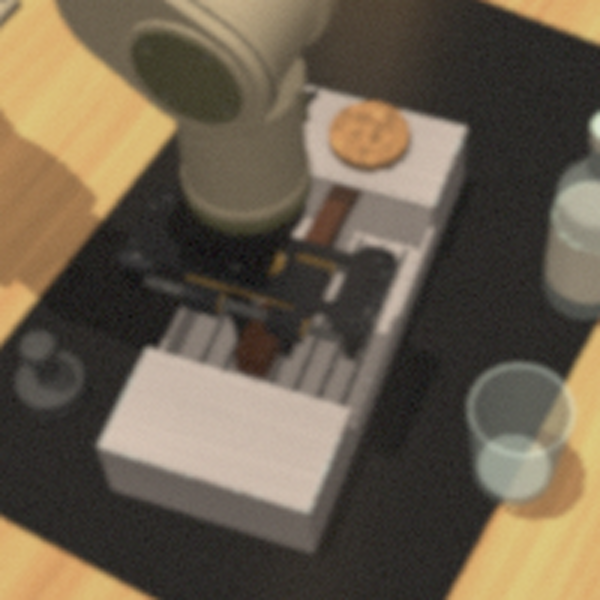

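The head is clear of the near ledge and held, with the shaft running under ledge A at about (335,215). The forces are small, so I'll keep raising.

```bash
python3 -m crank '[[[0,0,-0.25],0],[[0,0,-0.25],0],[[0,0,0],0]]' | sed -n '2p;4,6p'
python3 -m crank '[[[0,0,-0.25],0],[[0,0,-0.25],0],[[0,0,0],0]]' | sed -n '2p;4,6p'
python3 - <<'E'
from h import *
from bench import sensors
where(sensors.read_state())
a=vision.camera("scene")[:,:,::-1]
cv2.imwrite("pics/s2.png",cv2.resize(a[160:360,180:380],None,fx=3,fy=3,interpolation=cv2.INTER_CUBIC))
E
```

```text
ee_pos: [0.5365, -0.1213, 0.0598]
ft_force: [1.1, 0.0, -0.5]
width: 0.028
grip_force: 6.0
ee_pos: [0.5365, -0.1213, 0.0749]
ft_force: [0.4, -1.2, -0.8]
width: 0.0276
grip_force: 6.0
t 13.07 tcp [ 0.5365 -0.1213  0.0749] tray -0.006 -0.0484 yaw 98.89 tilt [ 0.001 -0.001 -1.   ]
force trayx,y,z 0.22 -1.23 -0.81 w 0.0276 grip 6.0
```

View pics/s2.png

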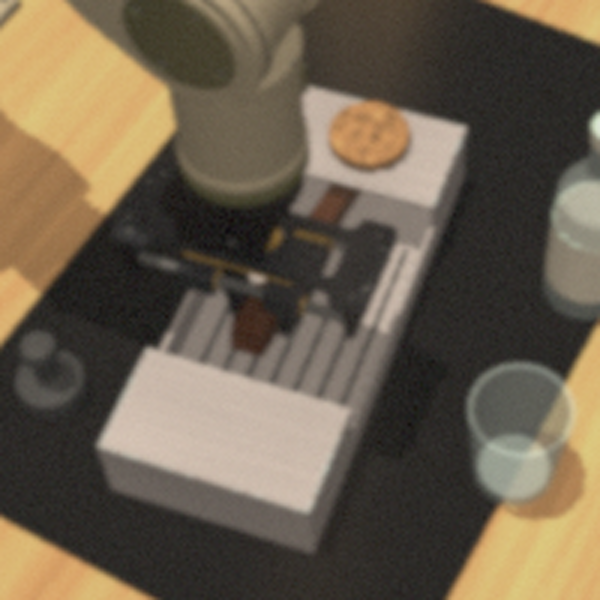

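The shaft still runs under ledge A at (330,205), and the head is raised. From the rise, the tilt is about 17°. I'll raise a little more, tighten the grip and draw along the axis.

```bash
python3 -m crank '[[[0,0,-0.2],0],[[0,0,-0.2],0],[[0,0,0],0]]' | sed -n '2p;4,6p'
python3 -m crank '[[[0,0,0],0],[[0,0,0],0],[[0,0,0],0]]' - 45 | sed -n '2p;4,6p'
python3 -m crank '[[[-0.25,0,-0.09],0],[[-0.25,0,-0.09],0],[[-0.25,0,-0.09],0],[[0,0,0],0]]' | sed -n '2p;4,6p'
python3 - <<'E'
from h import *
from bench import sensors
where(sensors.read_state())
E
```

```text
ee_pos: [0.5364, -0.1213, 0.0867]
ft_force: [0.2, -0.3, 0.4]
width: 0.028
grip_force: 6.0
ee_pos: [0.5361, -0.1213, 0.086]
ft_force: [0.4, -0.4, 0.7]
width: 0.0275
grip_force: 45.0
ee_pos: [0.5396, -0.1444, 0.0943]
ft_force: [0.2, 1.2, -1.8]
width: 0.0275
grip_force: 45.0
t 14.38 tcp [ 0.5396 -0.1444  0.0943] tray -0.0069 -0.0717 yaw 98.82 tilt [ 0. -0. -1.]
force trayx,y,z 0.37 1.13 -1.8 w 0.0275 grip 45.0
```

```bash
python3 -m crank '[[[-0.3,0,-0.11],0],[[-0.3,0,-0.11],0],[[-0.3,0,-0.11],0],[[0,0,0],0]]' | sed -n '2p;4,6p'
python3 -m crank '[[[-0.3,0,-0.11],0],[[-0.3,0,-0.11],0],[[-0.3,0,-0.11],0],[[0,0,0],0]]' | sed -n '2p;4,6p'
python3 - <<'E'
from h import *
from bench import sensors
where(sensors.read_state())
a=vision.camera("scene")[:,:,::-1]
cv2.imwrite("pics/s3.png",cv2.resize(a[160:360,180:380],None,fx=3,fy=3,interpolation=cv2.INTER_CUBIC))
E
```

```text
ee_pos: [0.5439, -0.1713, 0.1043]
ft_force: [0.2, -0.3, -1.2]
width: 0.0278
grip_force: 45.0
ee_pos: [0.548, -0.1979, 0.1142]
ft_force: [0.4, 0.1, -2.4]
width: 0.0278
grip_force: 45.0
t 15.38 tcp [ 0.548  -0.1979  0.1142] tray -0.0076 -0.1258 yaw 98.81 tilt [ 0. -0. -1.]
force trayx,y,z 0.37 -0.0 -2.35 w 0.0278 grip 45.0
```

View pics/s3.png

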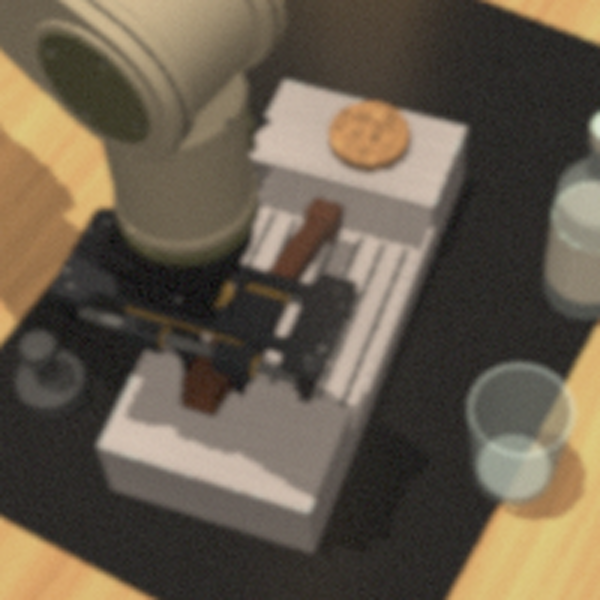

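The whole knob is visible at (323,212), just out of ledge A, and the head end is over ledge B at (205,390) with no contact force. I'll draw another 20 mm, then lift.

```bash
python3 -m crank '[[[-0.35,0,-0.12],0],[[-0.35,0,-0.12],0],[[0,0,0],0]]' | sed -n '2p;4,6p'
python3 -m crank '[[[0,0,-0.3],0],[[0,0,-0.4],0],[[0,0,-0.5],0],[[0,0,-0.6],0],[[0,0,-0.6],0],[[0,0,-0.6],0],[[0,0,-0.6],0],[[0,0,-0.6],0],[[0,0,-0.4],0],[[0,0,-0.2],0],[[0,0,0],0],[[0,0,0],0]]' | sed -n '2p;4,6p'
python3 - <<'E'
from h import *
from bench import sensors
where(sensors.read_state())
a=vision.camera("scene")[:,:,::-1]
cv2.imwrite("pics/s4.png",cv2.resize(a[60:360,80:480],None,fx=2,fy=2))
E
```

```text
ee_pos: [0.5512, -0.219, 0.1214]
ft_force: [1.0, 0.8, -1.6]
width: 0.0277
grip_force: 45.0
ee_pos: [0.5508, -0.2175, 0.2645]
ft_force: [-0.7, -1.1, -0.8]
width: 0.0277
grip_force: 45.0
t 17.3 tcp [ 0.5508 -0.2175  0.2645] tray -0.0081 -0.1456 yaw 98.9 tilt [-0.001  0.    -1.   ]
force trayx,y,z -0.87 -0.99 -0.76 w 0.0277 grip 45.0
```

View pics/s4.png

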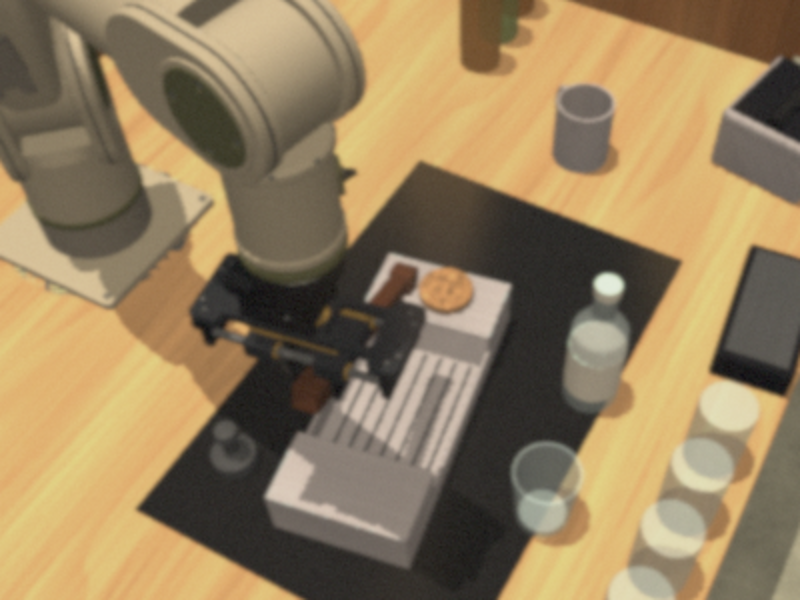

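The muddler is held clear above the tray, knob at (404,272) in the crop, and the bystanders haven't moved. I'll check the knob height by ray before handing in.

```bash
python3 - <<'E'
from h import *
for z in(.1,.13,.16,.19,.22):
    for n,p in(("knob",(282,195)),("head",(233,256))):
        d=cast("scene",[p],z)[0,:2]-g["o"];print(n,z,"tray",(d@g["x"]).round(3),(d@g["y"]).round(3))
E
```

```text
knob 0.1 tray -0.042 0.14
head 0.1 tray -0.083 -0.066
knob 0.13 tray -0.031 0.116
head 0.13 tray -0.071 -0.083
knob 0.16 tray -0.021 0.092
head 0.16 tray -0.059 -0.1
knob 0.19 tray -0.01 0.068
head 0.19 tray -0.047 -0.117
knob 0.22 tray 0.0 0.045
head 0.22 tray -0.035 -0.134
```

The ray meets the bar's vertical plane at a knob height of about 0.195 m, which agrees with the 0.198 m expected from the tilt. That is well above 0.115 m.

```bash
python3 -m crank '[[[0,0,0],0],[[0,0,0],0],[[0,0,0],0],[[0,0,0],0]]' && python3 -c "
from bench import r
print(r.close_job())"
```

```text
time: 17.85
ee_pos: [0.5511, -0.2175, 0.2651]
eef_rot: [0.65, 0.76, -0.0, 0.0]
ft_force: [0.4, -0.6, -2.4]
width: 0.0276
grip_force: 45.0
the job is handed in; nothing more can be done
None
```

The muddler slid in under the +y ledge, came out head first and was handed in at 17.9 s, held still at 45 N with its lower end about 0.19 m above the table; the bystanders look unmoved in the last picture, and no verdict was returned.

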